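Shut the kettle and switch it on

ROBOT

A 6-joint arm with a two-finger parallel gripper is mounted at the origin on a cart in front of the work surface, level with it; the furniture and walls round the work are solid. World frame = base frame: x ahead of the robot, y to its left, z up, the work surface at z = 0. Lengths are in m, angles in rad, forces in N, time in s.
With the tool pointing down it reaches from about 0.35 to 0.975 m from the base axis. Payload 7.1 kg.
Tool frame: the origin (TCP) lies between the finger pads; the fingertips stand 14 mm ahead of it and the grasp point (between the pads) lies 5 mm behind it; z points along the fingers, y is the line along which they close (so a half turn about z gives the same grasp; the last joint's range is limited). The gripper opens to 88 mm and grips with 3 to 60 N. Pads are 20 mm wide; open, the fingers measure 115 mm over their backs; the gripper's body (75 mm by 178 mm) begins 61 mm behind the grasp point.
Start: joints at [-1.3, 0.423, 1.63, -0, 1.089, -0.019], TCP at [0.179, -0.599, 0.237] pointing down, gripper open.
Joint ranges: [-3, 3], [-0.9, 2.11], [0.09, 2.58], [-1.31, 4.45], [0.11, 2.69], [-2.54, 2.54]. Speed limits (rad/s): [2.39, 2.39, 3.01, 3.14, 3.14, 3.14].

INTERFACE

Orientations are given as a unit quaternion [w, x, y, z].
In Python, from bench import manip gives the robot as it stands.
- The arm moves only by the tool play_rows, never from a script. Its argument "series" is a list of rows, each a list of 6 numbers: the shift along the tool's x, y, z in units of 400 mm (1.0 is 400 mm), then the turn, a rotation vector about the tool's x, y, z in units of 30 degrees (1.0 is 30 degrees). In form: [[x, y, z, rx, ry, rz], ...]. A call has 1 to 12 rows; each row is the pose to reach, as a shift and turn from the pose commanded when the call began, along the tool's axes at that moment; what a row does not reach only later rows make up. A row lasts 1/8 s, in which the tool goes at most 62.5 mm and 10.7 degrees, less where a joint would pass 70% of its speed; a pose out of reach is approached as far as the arm can. A call with a number of a shift or a turn outside -1 to 1 is refused whole. A call with a gripper value outside its range is refused whole. "grip" is the closure, from 0 (fully open) to 1 (shut), set as the call begins (left out, the last holds). The fingers move at their own pace and stop on an object; "force" is the grip in N (left out, the last holds). Time passes only in rows, so rows that repeat a pose let the fingers close. It gives the time, the measured TCP pose, the force, the opening and the grip force at its end, in the units of the state.
- manip.observe(): the state, without advancing time (a new reading comes with each control period).
- manip.capture(name): name is "scene" or "top" or "wrist"; returns the picture (400x640x3 uint8, red, green, blue); there is no depth.
- manip.camera_info(name): a dict with "intrinsics" (3x3 intrinsics, pixels), "k1" (the pictures are not rectified: a ray, as slopes to the right and down, at radius r is drawn at 1 + k1 r^2 times it, then the intrinsics apply), "origin" and "attitude" of the camera in the world. Camera axes: x right, y down, z forward; pixel columns grow to the right and rows downward; lengths in m; the calibration is good to about 2 mm. A picture is of the moment at which its call begins: read the wrist's pose just before it. camera_info takes no time and is no camera call; for the wrist camera it gives the pose at the moment of the call.
- manip.finish_job(): hands the job in; it is judged then, once.
Trained networks look in the newest picture that a camera, given by its name, has taken for a name from the list of things; names that differ only in an ending like _2 or _b are one class to them, and where a whole thing is asked for, a point or a joint stands for the part that bears it (a point fixed in the world has none). Each returns a list of dicts, best first, with "p" (0 to 1); they miss things now and then, are a little off and sometimes report something else, mostly with a low value. They report only what shows in the picture. A call takes as long as a camera call.
- manip.look_for(name, camera): "rect" ([left, top, right, bottom] in pixels, round what is visible of it).
The state is a dict: "t": time; "joint_positions": joint angles; "joint_velocities": joint speeds; "tau": joint torques, N m; "tool_pos": TCP position; "tcp_rot": TCP orientation; "wrist_force": force on the tool from outside, world axes, zero at the start; "torque": the same for the moment, N m; "opening": opening from 0.0 (shut) to 1.0 (fully open); "grasp_force": force on a finger pad.
Only numpy, scipy, OpenCV 4.12 (cv2) and the standard library are available. Lean on these libraries where they do the work, as an engineer would, in place of code of your own. Each camera call takes 0.05 s, during which the arm holds its last target. There are 200 camera calls.

TASK

The water for the porridge has to be boiled: with the fingertips, press the open lid of the blue electric kettle fully shut, and only then press the orange switch paddle on top of its handle all the way down, where it stays on. Touch lightly and withdraw: do not press the grey lid-release button between lid and paddle, do not lift the kettle or shift it on its base, and leave everything else on the worktop where it is.

Things in the scene. Friction and masses are not known exactly. Their poses are not given: they have to be found in the camera images.
- kettle: blue-grey electric kettle, loose on its base, about 1 kg, 172 mm high to the rim, 155 mm wide at the foot, 122 at the rim. Origin: centre of its underside, 12 mm above the worktop; z up, x from the handle towards the spout (which reaches x = +100 mm). Handle at -x: a flat black bar 30 mm wide from x = -60 to -158 mm, its top at z = 178 mm; the grip runs down from its outer end
- power_base: round black base of the kettle, fixed to the worktop, 160 mm wide, 12 mm high, with a raised middle that fits into the hollow foot of the kettle. Origin: centre of its underside
- lid (a joint): angle of the kettle's lid, rad: 0 shut, 1.15 fully open. Hinge along the kettle's y on the handle side, at x = -58.5, z = 173.5 mm in its frame; the lid is a disc 121 mm wide, 10 mm thick, its top at z = 186 mm when shut. It stays where it is left (hinge friction 0.07 N m): about 2 N straight down on its upper side over the kettle's middle shuts it against a firm stop, without spring-back
- lid_middle (a point): middle of the lid's upper side; it moves with the lid, 58.5 mm from the hinge
- lid_front_edge (a point): the lid's edge farthest from its hinge, 117 mm from it; it is raised while the lid is open
- switch_paddle (a joint): angle of the orange switch paddle, rad: 0 off (outer end standing 13 mm up), 0.30 on (flat along the handle, at its stop). About 3 N at its outer part moves it; it stays where it is left. Hinge across the handle at x = -106, z = 181.5 mm in the kettle's frame; the paddle runs 44 mm outwards (-x) from there, 22 mm wide, 5 thick; flat, its top is at z = 184 mm
- paddle_press (a point): point on top of the paddle, 30 mm outwards from its hinge, where to press; it moves with the paddle
- release_top (a point): middle of the top of the grey round lid-release button (18 mm wide, standing 6 mm out of the handle's top, spring-loaded, 4 mm travel), at x = -80 mm in the kettle's frame, between the lid's hinge and the paddle; not to be pressed
- lid_release (a joint): how far the lid-release button is pressed, m: 0 out, 0.004 fully in
- mug: white mug, 84 mm wide (115 with its handle), 88 mm high, loose; origin under it
- oat_canister: cream storage canister with a wooden lid, 107 mm wide, 150 mm high, loose; origin: centre of its underside
- board_apple: apple on the wooden cutting board, 71 mm, loose; origin: underside as it stood
- red_apple: apple on the worktop behind the kettle, 71 mm, loose; origin: underside as it stood
- spice_jar: spice jar with a red cap, 45 mm wide, 106 mm high, loose; origin: centre of its underside
- pepper_mill: dark wooden pepper mill, 58 mm wide, 160 mm high, loose; origin: centre of its underside

How it is judged:
By the outcome, as a careful person would: the job done as asked, in the order asked, and still so for the second after the job is handed in, with the robot touching nothing.
It also fails if it takes over 38 s, if anything falls off the work surface, if the arm or the gripper's body presses on something with over 40 N, if the wrist force passes 120 N, or if a joint passes its speed limit or range.

## Working session

There is one attempt and no reset: what is moved stays moved. The work goes in short steps, Python scripts to look and compute and a tool call to move; the robot and the scene stay as the last step left them, time stands still between calls to the robot, and variables do not carry over. Pictures are saved under pics/ and viewed, at most 10 in all, crops included, and the job is handed in when it is done.

Besides the shell and the picture viewer there is one more tool, called after "Emit:" by a JSON object that holds its "name" and its "arguments". play_rows: Moves the arm, as the interface text tells. Its arguments: {"type":"object","properties":{"series":{"type":"array","items":{"type":"array","items":{"type":"number"}}},"grip":{"type":"number"},"force":{"type":"number"}},"required":["series"]}

```bash
mkdir -p pics
cat > h.py <<'E'
import numpy as np, cv2
from bench import manip
from scipy.spatial.transform import Rotation as R
def cam(n):
    c=manip.camera_info(n); K=np.array(c["intrinsics"]); a=np.array(c["attitude"],float)
    M=R.from_quat(a[[1,2,3,0]]).as_matrix() if a.size==4 else a.reshape(3,3)
    return K,c["k1"],np.array(c["origin"]),M
def proj(n,P):
    K,k,o,M=cam(n); q=(np.atleast_2d(P)-o)@M; s=q[:,:2]/q[:,2:]
    s=s*(1+k*(s**2).sum(1,keepdims=True)); return s@K[:2,:2].T+K[:2,2]
def ray(n,uv):
    K,k,o,M=cam(n); d=(np.array(uv)-K[:2,2])/[K[0,0],K[1,1]]; s=d.copy()
    for _ in range(20): s=d/(1+k*(s@s))
    return o,M@np.r_[s,1]
def onz(n,uv,z):
    o,d=ray(n,uv); return o+d*(z-o[2])/d[2]
def save(n,f):
    im=manip.capture(n); cv2.imwrite(f"pics/{f}.png",im[:,:,::-1]); return im
E
python3 - <<'E'
from h import *
print(manip.camera_info("top"),manip.camera_info("scene"))
for n in("scene","top"):
    save(n,n+"0")
    for k in("kettle","lid","switch_paddle","release_top","power_base","lid_front_edge","paddle_press"):
        print(n,k,[(np.round(d["rect"]).tolist(),round(d["p"],2)) for d in manip.look_for(k,n)[:2]])
print(manip.observe())
E
```

```text
{'intrinsics': array([[505.30169146,   0.        , 320.59711312],
       [  0.        , 505.30169146, 190.79528743],
       [  0.        ,   0.        ,   1.        ]]), 'k1': -0.14074663074093655, 'origin': array([0.08109766, 0.03825642, 1.50428183]), 'attitude': array([ 0.11777989, -0.68151775,  0.71222892, -0.11996422])} {'intrinsics': array([[367.83661437,   0.        , 328.25432019],
       [  0.        , 367.83661437, 201.82490461],
       [  0.        ,   0.        ,   1.        ]]), 'k1': -0.06447047833846067, 'origin': array([-0.12863086,  0.44671211,  0.83212234]), 'attitude': array([ 0.2050856 , -0.44418752,  0.7925707 , -0.36396295])}
scene kettle [([285.0, 160.0, 364.0, 250.0], 0.79), ([342.0, 160.0, 357.0, 181.0], 0.37)]
scene lid [([298.0, 158.0, 331.0, 193.0], 0.93), ([347.0, 175.0, 362.0, 185.0], 0.55)]
scene switch_paddle [([299.0, 160.0, 332.0, 193.0], 0.5), ([348.0, 178.0, 363.0, 185.0], 0.41)]
scene release_top []
scene power_base [([284.0, 238.0, 335.0, 255.0], 0.61), ([202.0, 197.0, 245.0, 251.0], 0.57)]
scene lid_front_edge [([301.0, 163.0, 333.0, 196.0], 0.97
[... 412 characters left out ...]
: 0.8, 'joint_positions': array([-1.29997782e+00,  4.23055348e-01,  1.62992295e+00,  1.15933070e-05,
        1.08863223e+00, -1.90273438e-02]), 'joint_velocities': array([-0.00082515,  0.00069702,  0.0002666 , -0.00085527, -0.0009459 ,
       -0.00117306]), 'tau': array([ 6.09978651e-04, -5.44512069e+01, -2.74040955e+01,  6.43426878e-02,
        1.66292419e-02,  9.49054339e-06]), 'tool_pos': array([ 0.17862944, -0.59889222,  0.23669393]), 'tcp_rot': array([-9.50944597e-06,  9.89517428e-01,  1.44413501e-01,  3.97318149e-06]), 'wrist_force': array([ 0.34793416, -0.50639223, -1.14093371]), 'torque': array([-0.00394614,  0.04175977, -0.01568575]), 'grasp_force': 0.0, 'opening': 1.00127632445901}
```

Run:
```python
import cv2
t=cv2.imread("pics/top0.png")[130:270,230:400]; s=cv2.imread("pics/scene0.png")[120:280,180:400]
t=cv2.resize(t,(680,560),interpolation=2); s=cv2.resize(s,(770,560),interpolation=2)
cv2.imwrite("pics/tc.png",t);cv2.imwrite("pics/sc.png",s)
```

```text
(no output)
```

View pics/tc.png

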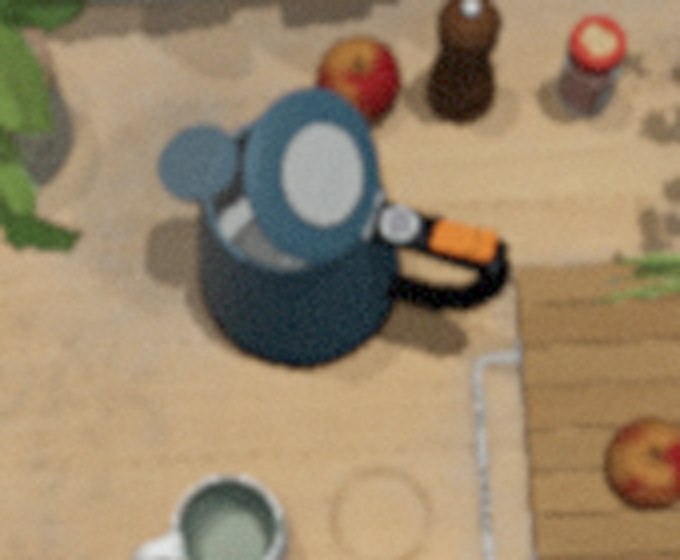

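View pics/sc.png

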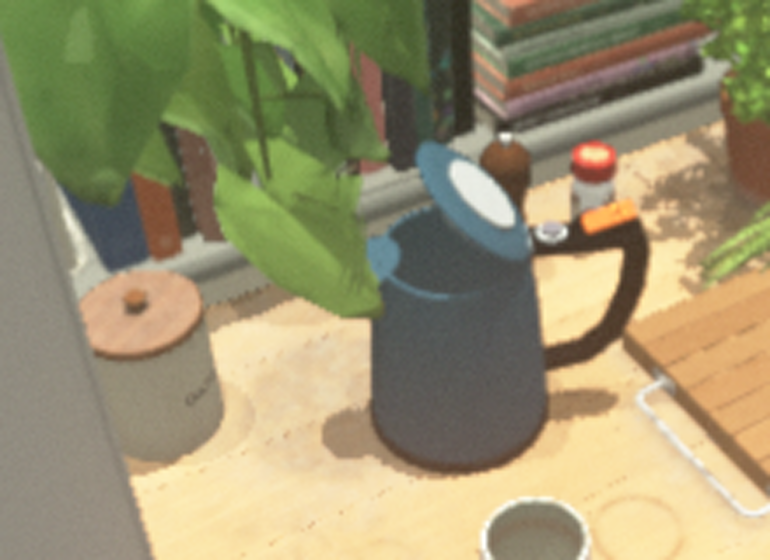

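View pics/top0.png

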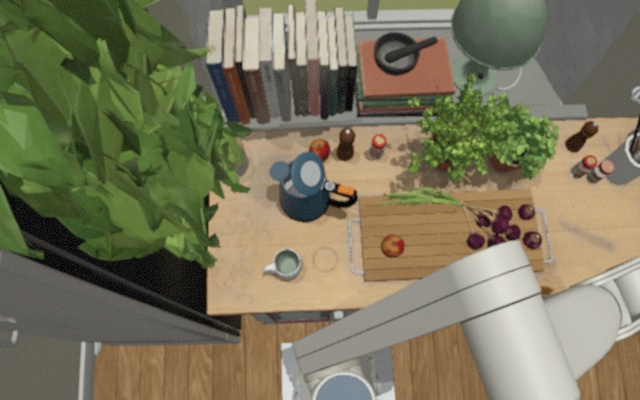

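The top view shows the kettle at about (305,187) px. The handle points to image right: button at about (330,186), paddle at about (346,190), lid disc at about (311,173). The plant is to the left, and an apple, the mill and the jar are behind. I'll fit the kettle pose from these points.

Run:
```python
from h import *
from scipy.optimize import least_squares
T=lambda u,v:np.array([230+u/4-.375,130+v/4-.375]); S=lambda u,v:np.array([180+u/3.5-.36,120+v/3.5-.36])
def model(p):
    x,y,w,a=p
    m=[-.0585+.0585*np.cos(a)-.0125*np.sin(a),0,.1735+.0585*np.sin(a)+.0125*np.cos(a)]
    L=np.array([[-.080,0,.184],[-.106-.022*np.cos(.3)-.0025*np.sin(.3)*-1*-1,0,.1815+.022*np.sin(.3)+.0025],m,[0,0,.03]])
    return L@R.from_euler('z',w).as_matrix().T+[x,y,.012]
t=np.array([T(400,223),T(464,242),T(323,174)]); s=np.array([S(552,231),S(609,217),S(482,194)])
def f(p):
    P=model(p); return np.r_[(proj("top",P[:3])-t).ravel(),(proj("scene",P[:3])-s).ravel(),proj("scene",P[3:])[0,0]-S(459.5,0)[0]]
x0=onz("top",[303,190],.1)
for w in(1.2,1.8):
    r=least_squares(f,[x0[0],x0[1],w,.9],loss='soft_l1'); print(r.x,r.cost,np.round(f(r.x),1))
np.save("k.npy",r.x)
P=model(r.x);print(P)
q=manip.observe()["tcp_rot"];print(R.from_quat(q[[1,2,3,0]]).as_matrix())
for n in("red_apple","pepper_mill","spice_jar","mug","oat_canister"):
    manip.capture("top")
    for d in manip.look_for(n,"top")[:1]: a=d["rect"]; print(n,d["p"],onz("top",[(a[0]+a[2])/2,(a[1]+a[3])/2],.08))
```

```text
[0.58807811 0.07294358 1.15280265 0.75557185] 1.1027768670846165 [-0.5 -0.1 -0.2  0.3 -0.3  0.2  0.1 -1.2  0.6 -0.4  0.2 -0.2 -0. ]
[0.5880781  0.07294358 1.1528027  0.75557191] 1.1027768670833908 [-0.5 -0.1 -0.2  0.3 -0.3  0.2  0.1 -1.2  0.6 -0.4  0.2 -0.2 -0. ]
[[ 5.55603891e-01 -1.68836707e-04  1.96000000e-01]
 [ 5.36218328e-01 -4.38134803e-02  2.02501445e-01]
 [ 5.78136786e-01  5.05617111e-02  2.34712240e-01]
 [ 5.88078101e-01  7.29435812e-02  4.20000000e-02]]
[[ 9.58289481e-01  2.85799353e-01  5.11647988e-06]
 [ 2.85799353e-01 -9.58289481e-01  1.99670871e-05]
 [ 1.06096494e-05 -1.76719629e-05 -1.00000000e+00]]
red_apple 0.9 [0.71048612 0.01733146 0.08      ]
pepper_mill 0.66 [ 0.73113436 -0.06543902  0.08      ]
spice_jar 0.88 [ 0.71858323 -0.1639938   0.08      ]
mug 0.94 [0.36406051 0.13930028 0.08      ]
oat_canister 0.46 [0.69396568 0.26087847 0.08      ]
```

Emit:
{"name": "play_rows", "arguments": {"series": [[0,0,-0.12,0,0,0],[0.05,-0.05,-0.24,0,0,-0.1],[0.14,-0.13,-0.32,0,0,-0.2],[0.24,-0.22,-0.36,0,0,-0.3],[0.34,-0.31,-0.36,0,0,-0.4],[0.44,-0.4,-0.36,0,0,-0.5],[0.54,-0.49,-0.36,0,0,-0.6],[0.64,-0.58,-0.36,0,0,-0.7],[0.73,-0.66,-0.36,0,0,-0.8]], "grip": 1, "force": 10}}

```text
t: 2.42
tool_pos: [0.3836, -0.2608, 0.3809]
tcp_rot: [0.0, 0.938, 0.348, 0.0]
wrist_force: [-0.3, -0.1, -0.1]
opening: 0.022
grasp_force: 0.0
```

```bash
cat >> h.py <<'E'
def kpt(x,z,y=0):
    k=np.load("k.npy"); return R.from_euler('z',k[2]).apply([x,y,z])+[k[0],k[1],.012]
def plan(P):
    s=manip.observe(); r=R.from_quat(s["tcp_rot"][[1,2,3,0]]); w=np.load("k.npy")[2]
    # target: tool x along kettle x, tool z down
    t=R.from_matrix(np.array([[np.cos(w),np.sin(w),0],[np.sin(w),-np.cos(w),0],[0,0,-1]]).T)
    print("tip",s["tool_pos"]-[0,0,.014],"units",np.round(r.inv().apply(np.array(P)-s["tool_pos"])/.4,4),np.round(np.degrees((r.inv()*t).as_rotvec())/30,3),"F",np.round(s["wrist_force"],2),s["t"])
E
python3 - <<'E'
from h import *
plan(kpt(-.1,.37)); plan(kpt(.01,.30))
print(manip.camera_info("wrist")["origin"])
E
```

```text
tip [ 0.38364349 -0.26080359  0.36693678] units [ 0.7057 -0.1921 -0.0026] [ 0.001 -0.    -0.845] F [-0.3  -0.11 -0.09] 2.425
tip [ 0.38364349 -0.26080359  0.36693678] units [ 0.9542 -0.3099  0.1724] [ 0.001 -0.    -0.845] F [-0.3  -0.11 -0.09] 2.425
[ 0.4451507  -0.20780496  0.52950046]
```

Emit:
{"name": "play_rows", "arguments": {"series": [[0.08,-0.02,0,0,0,-0.1],[0.18,-0.05,0,0,0,-0.22],[0.28,-0.08,0,0,0,-0.34],[0.38,-0.1,0,0,0,-0.46],[0.48,-0.13,0,0,0,-0.58],[0.58,-0.16,0,0,0,-0.7],[0.66,-0.18,0,0,0,-0.8],[0.705,-0.192,0,0,0,-0.845],[0.705,-0.192,0,0,0,-0.845]]}}

```text
t: 3.55
tool_pos: [0.5473, -0.0202, 0.3805]
tcp_rot: [-0.0, 0.839, 0.545, -0.0]
wrist_force: [-0.3, 0.0, -1.1]
opening: 0.007
grasp_force: 0.0
```

Run:
```python
from h import *
w=np.load("k.npy")
K=cam("wrist")
im=save("wrist","w1")
pts={"btn":kpt(-.08,.184),"pad":kpt(-.1273,.1905),"padend":kpt(-.1484,.1969),"hinge":kpt(-.0585,.1735),"spout":kpt(.1,.165)}
c=im[:,:,::-1].copy()
for n,p in pts.items():
    q=proj("wrist",p)[0]; print(n,q); cv2.circle(c,tuple(int(v) for v in q),3,(0,255,0),1)
# lid outline, two angles
a=np.linspace(0,2*np.pi,60)
t=w[3]
P=[kpt(-.0585+np.cos(t)*(.0585+.0605*np.cos(b))-.0125*np.sin(t),.1735+np.sin(t)*(.0585+.0605*np.cos(b))+.0125*np.cos(t),.0605*np.sin(b)) for b in a]
cv2.polylines(c,[proj("wrist",np.array(P)).astype(int)],True,(255,0,255),1)
cv2.imwrite("pics/w1o.png",c)
plan(kpt(.01,.30))
```

```text
btn [321.80061387 159.45105063]
pad [321.88415558 199.8405126 ]
padend [321.91749027 218.34275778]
hinge [321.77045659 139.72731437]
spout [321.42651889 -16.23788507]
tip [ 0.54686272 -0.02086607  0.36650792] units [ 0.2813 -0.0015  0.1711] [-0.001  0.001 -0.003] F [0.46 0.48 1.06] 3.6
```

View pics/w1o.png

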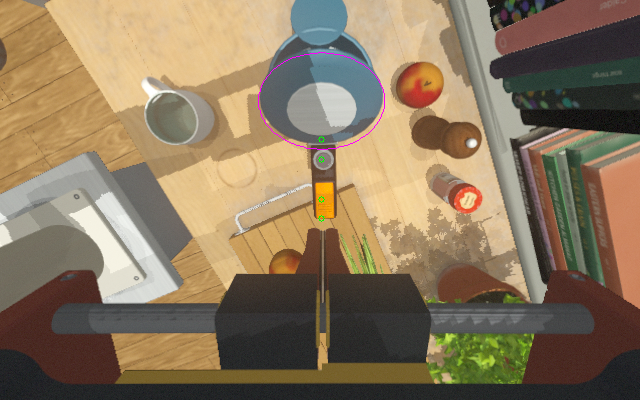

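The overlay agrees with the picture to about 2 px, so the pose is good. Next I press the lid over the kettle's middle.

Emit:
{"name": "play_rows", "arguments": {"series": [[0.1,0,0.0,0,0,0],[0.2,0,0.06,0,0,0],[0.25,0,0.14,0,0,0],[0.25,0,0.2,0,0,0],[0.25,0,0.235,0,0,0],[0.25,0,0.265,0,0,0],[0.25,0,0.295,0,0,0],[0.25,0,0.325,0,0,0],[0.25,0,0.355,0,0,0],[0.25,0,0.38,0,0,0],[0.25,0,0.4,0,0,0],[0.25,0,0.41,0,0,0]]}}

```text
t: 5.1
tool_pos: [0.5877, 0.0708, 0.2161]
tcp_rot: [-0.0, 0.839, 0.544, -0.0]
wrist_force: [-0.0, 0.5, 1.0]
opening: 0.004
grasp_force: 0.4
```

```bash
python3 -c "
from h import *
plan(kpt(0,.186+.014))"
```

```text
tip [0.58771866 0.07076134 0.20207232] units [ 0.0054 -0.0014  0.0102] [-0.001  0.    -0.003] F [-0.    0.51  0.97] 5.1
```

Emit:
{"name": "play_rows", "arguments": {"series": [[0,0,0.004,0,0,0],[0,0,0.008,0,0,0],[0,0,0.011,0,0,0],[0,0,0.011,0,0,0]]}}

```text
t: 5.6
tool_pos: [0.5879, 0.0706, 0.2124]
tcp_rot: [0.0, 0.839, 0.544, 0.0]
wrist_force: [-0.6, 0.3, 0.4]
opening: 0.008
grasp_force: 0.1
```

Emit:
{"name": "play_rows", "arguments": {"series": [[0,0,0.0025,0,0,0],[0,0,0.005,0,0,0],[0,0,0.005,0,0,0]]}}

```text
t: 5.98
tool_pos: [0.588, 0.0707, 0.2106]
tcp_rot: [0.0, 0.839, 0.544, 0.0]
wrist_force: [0.2, 0.9, 3.3]
opening: 0.003
grasp_force: 1.8
```

Emit:
{"name": "play_rows", "arguments": {"series": [[0,0,0.0025,0,0,0],[0,0,0.004,0,0,0],[0,0,0.004,0,0,0]]}}

```text
t: 6.35
tool_pos: [0.5882, 0.0708, 0.2103]
tcp_rot: [0.0, 0.839, 0.544, 0.001]
wrist_force: [-4.6, 0.3, 14.0]
opening: 0.008
grasp_force: 6.8
```

Firm stop: 14 N with no further travel. I'll withdraw and look from over the paddle.

Emit:
{"name": "play_rows", "arguments": {"series": [[0,0,-0.03,0,0,0],[0,0,-0.12,0,0,0],[0,0,-0.22,0,0,0],[-0.1,0,-0.28,0,0,0],[-0.2,0,-0.3,0,0,0],[-0.3,0,-0.3,0,0,0],[-0.34,0,-0.3,0,0,0],[-0.34,0,-0.3,0,0,0]]}}

```text
t: 7.35
tool_pos: [0.5323, -0.054, 0.3287]
tcp_rot: [-0.0, 0.839, 0.544, 0.0]
wrist_force: [-0.3, 0.2, -0.1]
opening: 0.01
grasp_force: 0.0
```

Run:
```python
from h import *
cam("wrist")
im=save("wrist","w2"); c=im[:,:,::-1].copy()
for p in [kpt(-.08,.184),kpt(-.1273,.1905),kpt(-.1347-.0007,.193)]:
    q=proj("wrist",p)[0]; print(q); cv2.circle(c,tuple(int(v) for v in q),3,(0,255,0),1)
a=np.linspace(0,2*np.pi,60)
P=np.array([kpt(.0605*np.cos(b),.186,.0605*np.sin(b)) for b in a])
cv2.polylines(c,[proj("wrist",P).astype(int)],True,(255,0,255),1)
cv2.imwrite("pics/w2o.png",c)
im=save("scene","s2")
cv2.imwrite("pics/s2c.png",cv2.resize(im[120:280,180:400,::-1],(770,560),interpolation=2))
plan(kpt(-.136,.1935+.014)); plan(kpt(-.136,.184+.014))
```

```text
[321.29515944 132.26890121]
[321.44865578 181.97813315]
[321.47125082 190.60303291]
tip [ 0.53286164 -0.05292171  0.31460714] units [ 0.0035 -0.0016  0.2728] [-0.    -0.001 -0.003] F [-0.29  0.29 -0.7 ] 7.45
tip [ 0.53286164 -0.05292171  0.31460714] units [ 0.0035 -0.0016  0.2965] [-0.    -0.001 -0.003] F [-0.29  0.29 -0.7 ] 7.45
```

View pics/w2o.png

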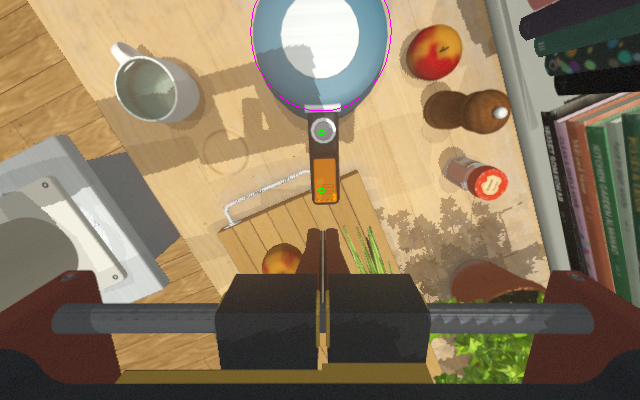

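View pics/s2c.png

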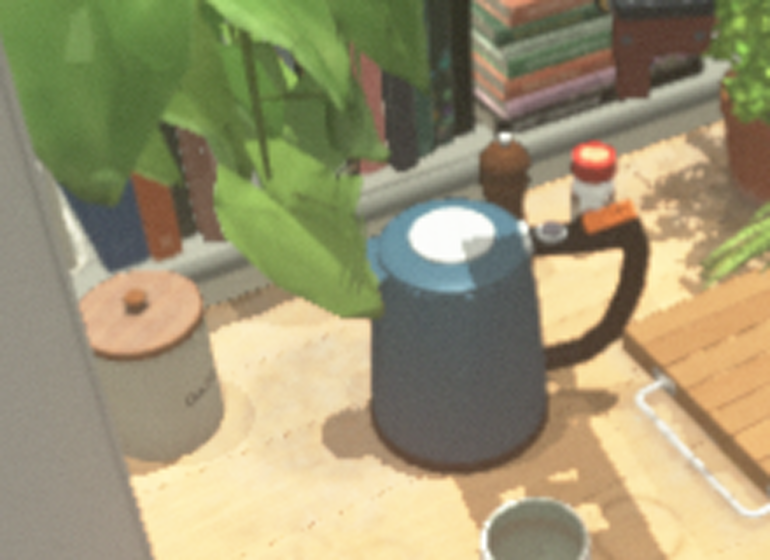

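Lid is flat shut and the kettle has not moved; paddle at about (325,180) px in the wrist view, in line with the fingertips. Now pressing the paddle.

Emit:
{"name": "play_rows", "arguments": {"series": [[0.002,0,0.08,0,0,0],[0.003,0,0.16,0,0,0],[0.003,0,0.22,0,0,0],[0.003,0,0.25,0,0,0],[0.003,0,0.262,0,0,0],[0.003,0,0.27,0,0,0],[0.003,0,0.277,0,0,0],[0.003,0,0.284,0,0,0],[0.003,0,0.29,0,0,0],[0.003,0,0.295,0,0,0],[0.003,0,0.298,0,0,0],[0.003,0,0.298,0,0,0]]}}

```text
t: 8.95
tool_pos: [0.5332, -0.0526, 0.2101]
tcp_rot: [0.0, 0.839, 0.544, 0.0]
wrist_force: [-1.9, -1.4, 6.8]
opening: 0.004
grasp_force: 3.4
```

Emit:
{"name": "play_rows", "arguments": {"series": [[0,0,0.002,0,0,0],[0,0,0.004,0,0,0],[0,0,0.004,0,0,0]]}}

```text
t: 9.32
tool_pos: [0.5333, -0.0528, 0.2097]
tcp_rot: [0.001, 0.839, 0.544, 0.0]
wrist_force: [-5.7, -2.1, 17.1]
opening: 0.007
grasp_force: 8.6
```

Firm stop at the flat height. Withdrawing to check.

Emit:
{"name": "play_rows", "arguments": {"series": [[0,0,-0.03,0,0,0],[0,0,-0.12,0,0,0],[0,0,-0.24,0,0,0],[-0.06,0,-0.32,0,0,0],[-0.15,0,-0.34,0,0,0],[-0.2,0,-0.34,0,0,0],[-0.2,0,-0.34,0,0,0]]}}

```text
t: 10.2
tool_pos: [0.4999, -0.126, 0.344]
tcp_rot: [-0.0, 0.839, 0.543, 0.0]
wrist_force: [0.4, 1.0, 0.9]
opening: 0.006
grasp_force: 0.0
```

Run:
```python
from h import *
a=save("scene","s3")[120:280,260:400,::-1]; a=cv2.resize(a,(490,560),interpolation=2)
b=save("wrist","w3")[0:240,180:460,::-1]
c=np.zeros((560,770,3),np.uint8); c[:,:490]=a; c[:240,490:]=b
cv2.imwrite("pics/f.png",c)
```

```text
(no output)
```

View pics/f.png

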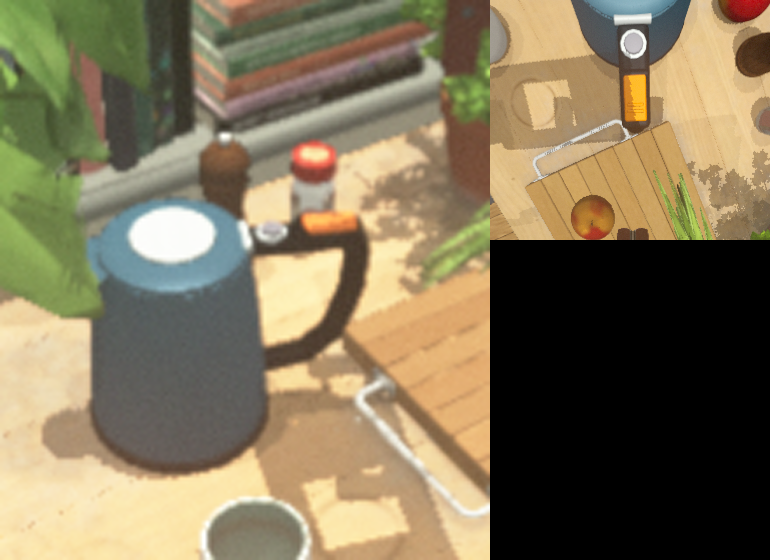

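The lid is shut, the paddle lies flat along the handle at about (328,222) in the crop, and the kettle has not moved.

```bash
python3 -c "
from bench import manip
print(manip.finish_job())"
```

```text
the job is handed in; nothing more can be done
None
```

The kettle's lid was pressed fully shut, then the switch paddle was pressed flat to its stop and stayed there; the last pictures show the kettle unmoved, and the job was handed in at about 10 s.

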